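Load the indexing dial with its colour-matched dovetail pallets and park it

TASK

Load every pallet on the bench into the dial's slot of its own colour: pull up the sprung index ring, turn the dial until that slot is at the gate, let the ring drop into the notch, then slide the pallet in from the ledge, narrow end first, until it wedges tight. When all are loaded, index the dial to its parked notch, where its white blank closes the gate, with the ring fully down and locked. Leave the brass bushing and the V-block alone.

Things in the scene. Friction and masses are not known exactly. Their poses are not given: they have to be found in the camera images.
- red_grip (a point): Middle of the upright red grip of the red pallet (0.3 kg, may be absent), 42 mm above its underside; x to the narrow nose, which enters the slot first, z up. The grip block is 30 mm (x) by 14 mm (y), from 12 to 62 mm above the underside. The heavy steel foot is a dovetail wedge, 60 mm long (x), 12 mm thick, at mid height 43 mm wide at the tail (-x), 35 mm at the nose (4 degrees a side), flanks undercut 15 degrees.
- blue_grip (a point): Middle of the upright blue grip of the blue pallet (0.3 kg, may be absent), 42 mm above its underside; x to the narrow nose, which enters the slot first, z up. Same size and shape as the red pallet.
- yellow_grip (a point): Middle of the upright yellow grip of the yellow pallet (0.3 kg, may be absent), 42 mm above its underside; x to the narrow nose, which enters the slot first, z up. Same size and shape as the red pallet.
- green_grip (a point): Middle of the upright green grip of the green pallet (0.3 kg, may be absent), 42 mm above its underside; x to the narrow nose, which enters the slot first, z up. Same size and shape as the red pallet.
- red_seat (a point): Where red_grip lies when that pallet is tight in the red slot (red side bars and floor stripe): 72 mm from the dial's axis, 42 mm above the slot floor; x along the slot from its mouth to the axis, z up. The mouth is 104 mm from the axis; side bars stand 14 mm above the floor.
- blue_seat (a point): Where blue_grip lies when that pallet is tight in the blue slot (blue side bars and floor stripe): 72 mm from the dial's axis, 42 mm above the slot floor; x along the slot from its mouth to the axis, z up. The slot tapers like the foot: the nose enters with about 4 mm to spare each side; oiled flanks; the taper alone stops it, friction then holds it.
- yellow_seat (a point): Where yellow_grip lies when that pallet is tight in the yellow slot (yellow side bars and floor stripe): 72 mm from the dial's axis, 42 mm above the slot floor; x along the slot from its mouth to the axis, z up. Push in with about 10 to 20 N; the slot is undercut, so a pallet enters only along it, at the gate.
- green_seat (a point): Where green_grip lies when that pallet is tight in the green slot (green side bars and floor stripe): 72 mm from the dial's axis, 42 mm above the slot floor; x along the slot from its mouth to the axis, z up. Same as the other slots.
- index_head: Grey fixed round head, 244 mm wide; origin on the bench, on the dial's axis. A fence (inner radius 113 mm, top 56 mm above the bench) rings the dial except at the 80 mm wide gate on the head's -x side. There a steel ledge, 78 mm wide, level with the slot floors (40 mm above the bench), runs out from 109 to 190 mm from the axis. Pallets slide in from it along the head's +x.
- dial (a joint): Dial angle, rad, anticlockwise from above, 0 to 4.19; notches every 60 degrees: 0 parked (white blank at the gate), 1.047 red, 2.094 blue, 3.142 yellow, 4.189 green slot at the gate. Play in a notch 0.03. Turns stiffly (0.1 N m), stays where left; starts unlocked between the blue and yellow notches. A pallet standing out over about 5 mm jams on the fence.
- index_ring (a joint): Lift of the sprung ring on the dial's axis, m: 0 down, pin in a notch, locked; 0.012 pin on a land between notches; lift to 0.014-0.018 to turn (stop 0.022). Pull 6 N at 0, 10 N at 0.016. It turns with the dial; let go within 0.03 rad of a notch it drops in, elsewhere it rests on a land.
- ring_bar (a point): Centre of the black bar on top of the ring, the handle to lift and turn it: 60 mm (x) by 16 mm (y) by 24 mm tall; 104 mm above the bench with the ring down, on the dial's axis; rises and turns with it. 13 mm free below the bar, over the ring's 72 mm flange.
- bushing_brass: Brass bushing, 38 mm across, 32 mm high, a bystander on the bench; origin at the centre of its underside. Leave it alone.
- v_block: Steel V-block, 45x60x45 mm, a bystander on the bench; origin at the centre of its underside. Leave it alone.

How it is judged:
By the outcome, as a careful person would: the job done as asked, in the order asked, and still so for the second after the job is handed in, with the robot touching nothing.
Of pallet_red, pallet_blue, pallet_yellow, pallet_green only 3 to 4 are there at a start; the rules pass over those that are not, and their reading is None.
At some moment in a run one of pallet_red, pallet_blue, pallet_yellow, pallet_green may be knocked a few centimetres aside while the robot is not near it.
Once in a run the grip may slacken for a moment while it holds something.
It also fails if it takes over 210 s, if anything falls off the work surface, if the arm or the gripper's body presses on something with over 40 N, if the wrist force passes 120 N, or if a joint passes its speed limit or range.

ROBOT

A 6-joint arm with a two-finger parallel gripper is mounted at the origin on the work surface; the furniture and walls round the work are solid. World frame = base frame: x ahead of the robot, y to its left, z up, the work surface at z = 0. Lengths are in m, angles in rad, forces in N, time in s.
With the tool pointing down it reaches from about 0.275 to 1 m from the base axis. Payload 8.4 kg.
Tool frame: the origin (TCP) lies on the centre line of the jaws, within the pads' length; the fingertips stand 17 mm ahead of it and the grasp point (between the pads) lies 2 mm behind it (bot.tcp_to_tips is the z of the fingertips in the tool frame, in m); z points along the fingers, y is the line along which they close (so a half turn about z gives the same grasp; the last joint's range is limited). The gripper opens to 85 mm and grips with 20 to 120 N. Pads are 22 mm wide; open, the fingers measure 114 mm over their backs; the gripper's body (76 mm by 85 mm) begins 54 mm behind the grasp point. The pads swing forward as they close: fully open they stand 13 mm farther back than shut.
Start: joints at [1.172, 0.353, 1.633, -0, 1.155, -0.002], TCP at [0.242, 0.576, 0.248] pointing down, gripper open.
Joint ranges: [-2.63, 2.63], [-0.92, 2.1], [0.06, 2.66], [-1.3, 4.44], [0, 2.69], [-3.02, 3.02]. Speed limits (rad/s): [2.22, 2.22, 2.79, 3.14, 3.14, 3.14].

INTERFACE

Orientations are given as a unit quaternion [x, y, z, w].
In Python, from workcell import bot, hand, kinematics, get_obs, vision, hand_in gives the robot as it stands. The module is installed in compiled form; this text tells all that it offers. Calls block until the motion is done:
- bot.reach(position, orientation): joint-space move of the TCP to a pose.
- bot.servo_line(position, ori=None, velocity=0.15): straight line of the TCP; ori=None keeps the orientation; velocity is the mean speed in m/s.
- bot.goto_joints(angles): joint-space move.
- hand.move_gripper(opening, strength=None): finger opening in m; strength is the grip in N (None keeps the last); returns when the fingers have stopped.
- bot.dwell(seconds).
- kinematics.solve_ik(position, orientation): joint angles nearest the present ones, or None.
- get_obs(): the state.
- vision.read_camera(name): name is "side" or "top" or "wrist"; returns a dict with "frame" (480x640x3 uint8, red, green, blue), "intrinsics" (3x3 intrinsics, pixels), "view" (4x4, takes a point from world to camera coordinates). Camera axes: x right, y down, z forward; pixel columns grow to the right and rows downward; lengths in m; the calibration is good to about 2 mm. A picture is of the moment at which its call begins. There is no depth.
A pose or a line that the arm cannot do raises bot.IKError and nothing moves.
- hand_in(): hands the job in; it is judged then, once.
The state is a dict: "time_s": time; "joint_pos": joint angles; "joint_vel": joint speeds; "joint_efforts": joint torques, N m; "position": TCP position; "orientation": TCP orientation; "wrist_force": force on the tool from outside, world axes, zero at the start; "ft_torque": the same for the moment, N m; "gripper_width": finger opening in m; "grip_force": force on a finger pad.
Only numpy, scipy, OpenCV 4.12 (cv2) and the standard library are available. Lean on these libraries where they do the work, as an engineer would, in place of code of your own. Each camera call takes 0.05 s, during which the arm holds its last target. There are 200 camera calls.

## Working session

There is one attempt and no reset: what is moved stays moved. The work goes in short steps, each a Python script; the robot and the scene stay as the last script left them, time stands still between calls to the robot, and variables do not carry over. Pictures are saved under pics/ and viewed, at most 14 in all, crops included, and the job is handed in when it is done.

```bash
mkdir -p pics; python3 - <<'E'
from workcell import bot,hand,get_obs,vision
import cv2,numpy as np
for n in ("top","side"):
    c=vision.read_camera(n); np.savez(f"{n}.npz",**c); cv2.imwrite(f"pics/{n}0.png",c["frame"][:,:,::-1])
    v=np.array(c["view"]); print(n,np.round(c["intrinsics"],1).tolist(),np.round(-v[:3,:3].T@v[:3,3],3),np.round(v[:3,:3],2).tolist())
o=get_obs();print(o["time_s"],o["orientation"],o["wrist_force"],bot.tcp_to_tips)
E
```

```text
top [[483.7, 0.0, 316.1], [0.0, 483.7, 233.7], [0.0, 0.0, 1.0]] [0.383 0.133 1.129] [[0.03, -1.0, 0.02], [-1.0, -0.03, -0.06], [0.06, -0.02, -1.0]]
side [[625.1, 0.0, 322.3], [0.0, 625.1, 233.3], [0.0, 0.0, 1.0]] [0.439 0.961 0.879] [[-1.0, 0.0, -0.01], [0.01, 0.68, -0.73], [0.0, -0.73, -0.68]]
0.1 [ 1.97101782e-01  9.80382828e-01 -6.17857740e-04 -1.25496996e-04] [ 0.09580461 -0.54929346 -0.29850374] 0.017
```

View pics/top0.png

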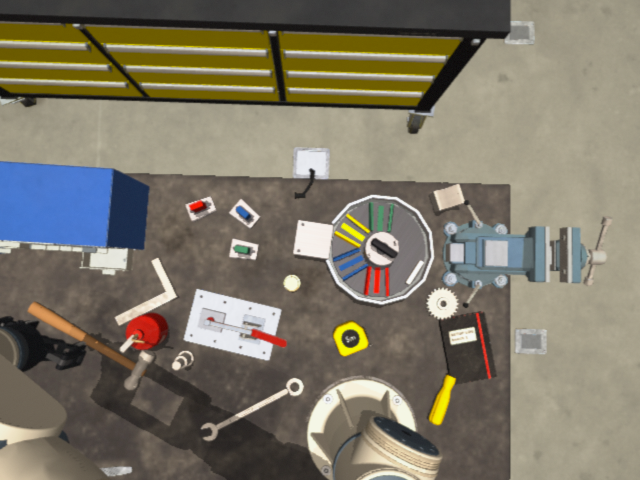

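View pics/side0.png

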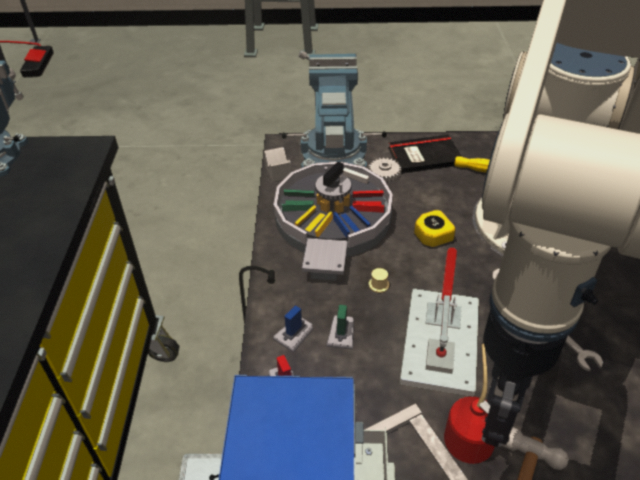

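The top view shows red (200,207), blue (243,213) and green (243,249) pallets, with no yellow visible. The head is near (380,249), its ledge at (313,239), and the bar at (385,245). The side view shows the same items, plus a tall blue box near the red pallet. I'll measure all of these next.

```bash
cat > h.py <<'E'
import numpy as np,cv2
from workcell import bot,hand,kinematics,get_obs,vision,hand_in
from scipy.spatial.transform import Rotation as R
def ray(c,uv,z):
    K=np.array(c["intrinsics"]);V=np.array(c["view"]);uv=np.atleast_2d(uv).astype(float)
    d=np.c_[uv,np.ones(len(uv))]@np.linalg.inv(K).T@V[:3,:3]
    o=-V[:3,:3].T@V[:3,3]
    return (o+d*((z-o[2])/d[:,2])[:,None])[:,:2]
HUE={"red":[(0,8),(172,180)],"blue":[(100,125)],"green":[(50,90)],"yellow":[(22,34)]}
def mask(img,col,s=120,v=40):
    h=cv2.cvtColor(img,cv2.COLOR_RGB2HSV);m=0
    for a,b in HUE[col]: m=m|cv2.inRange(h,(a,s,v),(b,255,255))
    return m
def blobs(m,amin=20):
    cs,_=cv2.findContours(m,cv2.RETR_EXTERNAL,cv2.CHAIN_APPROX_NONE)
    return sorted([c for c in cs if cv2.contourArea(c)>amin],key=cv2.contourArea,reverse=True)
def down(yaw): # tool pointing down, tool x along yaw in world (tool y = x rotated -90)
    return (R.from_euler("z",yaw)*R.from_euler("x",np.pi)).as_quat()
def shot(n,name=None):
    c=vision.read_camera(n)
    if name: cv2.imwrite(f"pics/{name}.png",np.ascontiguousarray(c["frame"][:,:,::-1]))
    return c
E
python3 - <<'E'
from h import *
c=dict(np.load("top.npz"));f=c["frame"]
for col in ("red","blue","green","yellow"):
    for b in blobs(mask(f,col),15):
        (u,v),wh,a=cv2.minAreaRect(b); 
        if 150<v<320 and u>150: print(col,np.round((u,v)),np.round(wh,1),ray(c,(u,v),.05).round(3), cv2.contourArea(b))
h=cv2.cvtColor(f,cv2.COLOR_RGB2HSV)
w=cv2.inRange(h,(0,0,190),(180,60,255)); 
for b in blobs(w,100):
    (u,v),wh,a=cv2.minAreaRect(b)
    if 290<u<440 and 180<v<310: print("white",np.round((u,v)),np.round(wh,1),a,ray(c,(u,v),.056).round(3),ray(c,cv2.boxPoints(cv2.minAreaRect(b)),.04).round(3).tolist())
k=cv2.inRange(h,(0,0,0),(180,255,45)); k[:,:360]=0;k[:,405:]=0;k[:225]=0;k[270:]=0
for b in blobs(k,20):
    print("bar",cv2.minAreaRect(b),ray(c,cv2.boxPoints(cv2.minAreaRect(b)),.128).round(3).tolist())
crop=cv2.resize(f[180:310,180:450],None,fx=2.9,fy=2.9,interpolation=cv2.INTER_CUBIC);cv2.imwrite("pics/topc.png",crop[:,:,::-1])
E
```

```text
red [377. 280.] [ 6.1 26.1] [[ 0.348 -0.024]] 132.0
red [197. 206.] [ 9.8 15.2] [[0.501 0.381]] 113.5
red [367. 280.] [ 4.6 28.5] [[ 0.348 -0.003]] 103.5
red [386. 282.] [29.  3.] [[ 0.345 -0.046]] 77.0
blue [351. 263.] [ 4.5 25. ] [[0.385 0.035]] 98.0
blue [243. 213.] [14.1  5.7] [[0.491 0.279]] 68.0
blue [346. 254.] [ 3.3 27.5] [[0.404 0.046]] 64.0
blue [355. 272.] [ 2.9 28.3] [[0.366 0.025]] 56.5
yellow [352. 232.] [26.4  6. ] [[0.455 0.033]] 130.0
yellow [358. 223.] [28.6  4.2] [[0.474 0.021]] 91.0
yellow [347. 239.] [28.7  4. ] [[0.438 0.044]] 87.5
white [313. 239.] [35.9 33.8] 8.746162414550781 [[0.436 0.12 ]] [[0.404, 0.165], [0.479, 0.156], [0.469, 0.075], [0.394, 0.085]]
white [381. 249.] [105.4 107.5] 8.530765533447266 [[ 0.417 -0.032]] [[0.312, 0.099], [0.553, 0.069], [0.524, -0.169], [0.283, -0.136]]
white [381. 248.] [31.2 32.1] 32.47119140625 [[ 0.42  -0.031]] [[0.408, 0.015], [0.47, -0.022], [0.434, -0.083], [0.372, -0.045]]
white [292. 282.] [14. 15.] 90.0 [[0.339 0.165]] [[0.354, 0.183], [0.354, 0.149], [0.323, 0.149], [0.322, 0.182]]
bar ((381.6320495605469, 250.0377197265625), (24.976404190063477, 2.389047622680664), 34.380348205566406) [[0.425, 0.001], [0.429, -0.001], [0.401, -0.045], [0.397, -0.042]]
```

View pics/topc.png

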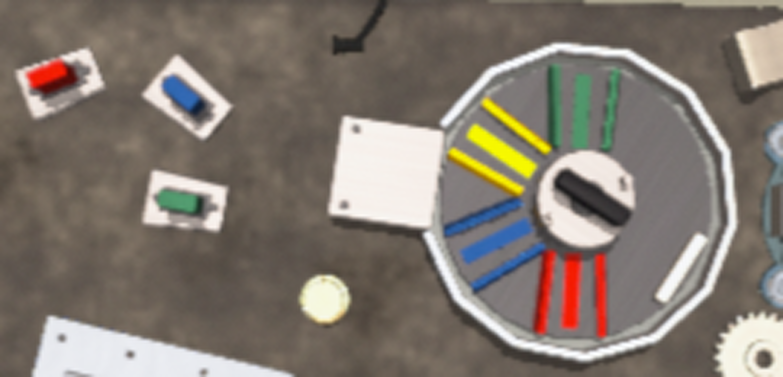

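The crop confirms three pallets and no yellow one. The bar runs from about (560,175) to (625,215), at roughly 58° in the world frame, and the dial is at about 2.70. I'll go above the head and the pallets for close looks.

```bash
python3 - <<'E'
from h import *
ims=[]
A=np.array([.417,-.032])
for yaw in range(-180,180,30):
    j=kinematics.solve_ik([*A,.2],down(np.radians(yaw))); print(yaw,None if j is None else np.round(j,2)[[0,5]])
bot.reach([.42,.28,.35],down(np.radians(-120)))
c1=shot("wrist","w1");np.savez("w1.npz",**c1);print(np.round(get_obs()["joint_pos"],2))
bot.reach([*A,.35],down(np.radians(-121.6)))
c2=shot("wrist","w2");np.savez("w2.npz",**c2);print(np.round(get_obs()["joint_pos"],2),get_obs()["time_s"])
cv2.imwrite("pics/w12.png",cv2.resize(np.hstack([c1["frame"],c2["frame"]])[:,:,::-1],(800,300)))
for c in (c1,c2):
    V=c["view"];print(np.round(-V[:3,:3].T@V[:3,3],3),V[:3,:3].round(2).tolist())
E
```

```text
-180 [-0.08 -1.65]
-150 [-0.08 -2.17]
-120 [-0.08 -2.7 ]
-90 None
-60 [-0.08  2.54]
-30 [-0.08  2.01]
0 [-0.08  1.49]
30 [-0.08  0.97]
60 [-0.08  0.44]
90 [-0.08 -0.08]
120 [-0.08 -0.6 ]
150 [-0.08 -1.13]
[ 0.59  0.08  1.76  0.    1.31 -2.03]
[-0.08 -0.08  1.91  0.    1.31 -2.67] 3.1583
[0.379 0.209 0.475] [[-0.87, 0.5, 0.0], [0.47, 0.82, 0.32], [0.16, 0.28, -0.95]]
[ 0.374 -0.102  0.475] [[-0.85, 0.52, 0.0], [0.5, 0.81, 0.32], [0.17, 0.27, -0.95]]
```

View pics/w12.png

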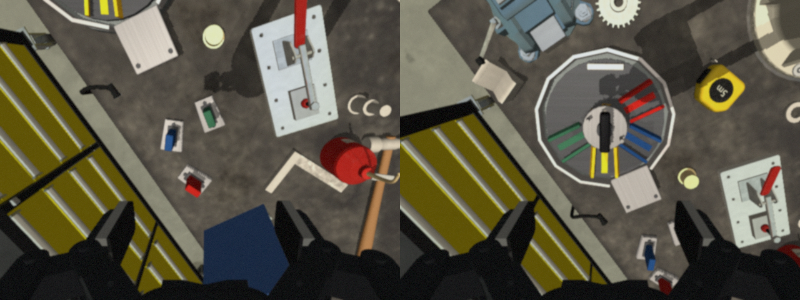

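In both wrist views the pallets, head, ledge (635,190 of the right half) and upright bar (605,130) are clear. Next I'll get the foot corners and nose directions, then refine the axis.

```bash
cat >> h.py <<'E'
def pallets(c,cols=("red","blue","green"),want=None):
    """foot quad (z=.012) near each grip blob -> centre, yaw to nose; grip blob centre"""
    f=c["frame"];h=cv2.cvtColor(f,cv2.COLOR_RGB2HSV);out={}
    for col in cols:
        best=None
        for b in blobs(mask(f,col,90),60):
            m=cv2.moments(b);uv=(m["m10"]/m["m00"],m["m01"]/m["m00"]);p=ray(c,uv,.045)[0]
            if p[1]>.15 and p[0]>.34 and p[1]<.5 and cv2.contourArea(b)>60 and (best is None): best=(uv,p,b)
        if best is None: continue
        uv,p,b=best
        w=cv2.inRange(h,(0,0,120),(180,50,255))
        roi=np.zeros_like(w);cv2.circle(roi,(int(uv[0]),int(uv[1])),45,255,-1)
        w&=roi
        bs=blobs(w,60)
        if not bs: continue
        bs=[q for q in bs if abs(cv2.pointPolygonTest(cv2.convexHull(np.vstack([q,b])),uv,True))<40 and min(np.hypot(*(q[:,0]-np.array(uv)).T))<20]
        hull=cv2.convexHull(np.vstack(bs))
        for e in np.linspace(2,12,41):
            q=cv2.approxPolyDP(hull,e,True)
            if len(q)<=4: break
        P=ray(c,q[:,0],.010)
        if len(P)!=4: out[col]=(p,None,P);continue
        L=[np.linalg.norm(P[i]-P[(i+1)%4]) for i in range(4)]
        i=0 if L[0]+L[2]<L[1]+L[3] else 1   # edges i,i+2 are the short ends
        n,t=(i,(i+2)%4) if L[i]<L[(i+2)%4] else ((i+2)%4,i)
        mn=(P[n]+P[(n+1)%4])/2;mt=(P[t]+P[(t+1)%4])/2;d=mn-mt
        out[col]=(p,(mn+mt)/2,np.degrees(np.arctan2(d[1],d[0])),np.linalg.norm(d),L[n],L[t])
    return out
E
python3 - <<'E'
from h import *
c1=dict(np.load("w1.npz"));c2=dict(np.load("w2.npz"))
for k,v in pallets(c1).items(): print(k,[np.round(x,3) if x is not None else None for x in v])
f=c2["frame"];h=cv2.cvtColor(f,cv2.COLOR_RGB2HSV)
w=cv2.inRange(h,(0,0,150),(180,50,255));w[300:]=0  
for b in blobs(w,300):
    (u,v),wh,a=cv2.minAreaRect(b);print(np.round((u,v)),np.round(wh),ray(c2,(u,v),.056).round(3))
# fence outer: ellipse of hull points -> circle at z=.056
    if min(wh)>150:
        P=ray(c2,cv2.convexHull(b)[:,0],.056);(x,y),r=cv2.minEnclosingCircle(P.astype(np.float32));print("fence",x,y,r,len(P))
k=cv2.inRange(h,(0,0,0),(180,255,50));roi=np.zeros_like(k);cv2.circle(roi,(410,255),60,255,-1);roi[:]=0;roi[195:330,375:440]=255;k&=roi
for b in blobs(k,200): print("bar",cv2.minAreaRect(b),ray(c2,cv2.boxPoints(cv2.minAreaRect(b)),.128).round(3).tolist())
a=c1["frame"][170:410,230:470];b=c2["frame"][60:350,200:560]
a=cv2.resize(a,(400,400),interpolation=cv2.INTER_CUBIC);b=cv2.resize(b,(400,400*290//360));b=np.vstack([b,np.zeros((400-b.shape[0],400,3),np.uint8)])
cv2.imwrite("pics/z1.png",np.hstack([a,b])[:,:,::-1])
E
```

```text
red [array([0.504, 0.383]), array([0.503, 0.384]), np.float64(-66.165), np.float64(0.061), np.float64(0.032), np.float64(0.033)]
blue [array([0.493, 0.281]), array([0.494, 0.283]), np.float64(-127.06), np.float64(0.06), np.float64(0.035), np.float64(0.041)]
green [array([0.411, 0.281]), array([0.411, 0.281]), np.float64(-98.238), np.float64(0.06), np.float64(0.033), np.float64(0.041)]
[564. 281.] [ 41. 101.] [[0.237 0.202]]
[151. 129.] [63. 45.] [[ 0.537 -0.183]]
[300. 176.] [163. 222.] [[ 0.433 -0.062]]
fence 0.42125096917152405 -0.02743738703429699 0.12194551527500153 35
[349.  22.] [44. 72.] [[ 0.314 -0.16 ]]
[236.  53.] [36. 46.] [[ 0.421 -0.194]]
[617.  95.] [72. 41.] [[0.119 0.035]]
[374. 282.] [33. 71.] [[0.427 0.087]]
[582.  30.] [61. 31.] [[ 0.129 -0.038]]
[308. 201.] [30. 67.] [[ 0.44  -0.035]]
[351. 206.] [23. 62.] [[ 0.403 -0.006]]
[328. 107.] [58. 10.] [[ 0.371 -0.106]]
[424. 208.] [ 24. 131.] [[0.336 0.038]]
[293.  19.] [25. 24.] [[ 0.359 -0.19 ]]
[628. 180.] [33. 21.] [[0.135 0.124]]
[ 36. 263.] [99.  4.] [[ 0.745 -0.137]]
```

View pics/z1.png

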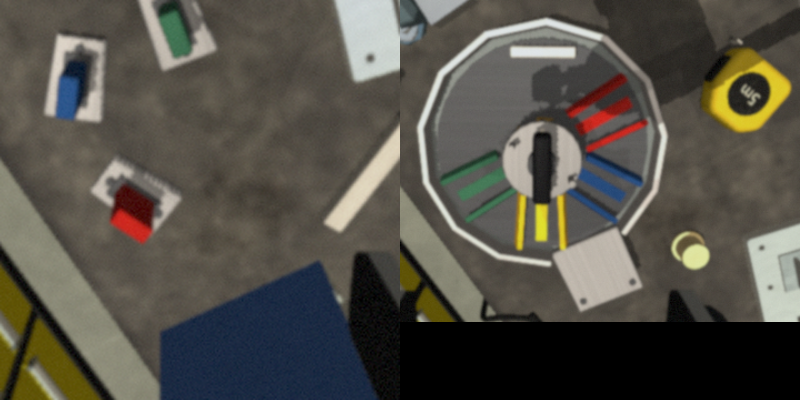

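Picture: on the left, the blue nose points up and the green nose points down toward the head, while red is ambiguous. On the right, the bar is vertical at (542,168). Now I'll refine the axis using the bar from a closer view.

```bash
cat >> h.py <<'E'
def bar(c,A=(.420,-.029),z=.128):
    """black bar blob centre and direction (deg) at top height z"""
    K=c["intrinsics"];V=c["view"];p=V@np.array([*A,z-.005,1]);u,v=(K@p[:3])[:2]/p[2];s=K[0,0]/p[2]
    k=cv2.inRange(c["frame"],(0,0,0),(62,62,62));roi=np.zeros_like(k);cv2.circle(roi,(int(u),int(v)),int(.040*s),255,-1)
    bs=blobs(k&roi,200)
    r=cv2.minAreaRect(bs[0]);P=ray(c,cv2.boxPoints(r),z)
    e=[P[1]-P[0],P[2]-P[1]];e=sorted(e,key=np.linalg.norm)
    return P.mean(0),np.degrees(np.arctan2(e[1][1],e[1][0])),np.linalg.norm(e[1]),np.linalg.norm(e[0])
E
python3 - <<'E'
from h import *
print(bar(dict(np.load("w2.npz"))))
for y,d in ((58.4,.0),(238.4,.0)):
    # place so that the camera looks on the bar: shift tool back along its x
    bot.reach([.420,-.029,.27],down(np.radians(y)))
    c=shot("wrist",f"b{int(y)}");np.savez(f"b{int(y)}.npz",**c)
    try: print(bar(c))
    except Exception as e: print(e)
    V=c["view"];print((-V[:3,:3].T@V[:3,3]).round(3))
x=np.hstack([cv2.imread("pics/b58.png"),cv2.imread("pics/b238.png")]);cv2.imwrite("pics/b.png",cv2.resize(x,(800,300)))
E
```

```text
(array([ 0.41790562, -0.0284779 ]), np.float64(59.041117330582026), np.float64(0.058658427767319006), np.float64(0.018567939433186124))
(array([ 0.40984247, -0.02124483]), np.float64(-108.30712391482157), np.float64(0.062021943909955024), np.float64(0.04834125814945617))
[0.463 0.041 0.395]
(array([ 0.41849587, -0.02862294]), np.float64(59.18205066309118), np.float64(0.06023748454621915), np.float64(0.018561417379648445))
[ 0.377 -0.099  0.395]
```

View pics/b.png

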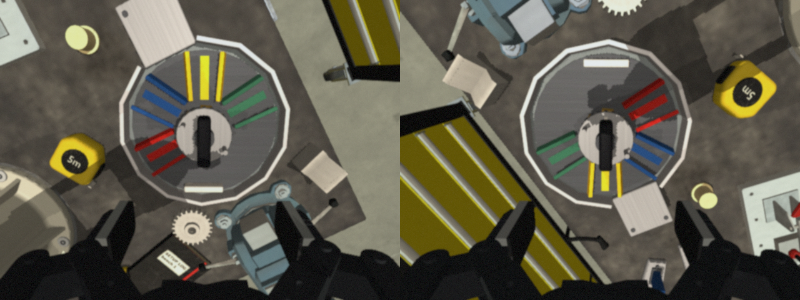

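Bar is at (0.4183,-0.0286), yaw 59.1°, length 60 mm as specified, and it points along the yellow slot (603,180 in the right half). Now I'll grip the bar, lift, and turn toward the green notch (bar at about 142.8°).

```bash
cat >> h.py <<'E'
A=np.array([.4188,-.0282]); GATE=82.8
def st(m=""):
    o=get_obs();print(m,"t%.1f"%o["time_s"],"p",np.round(o["position"],4),"F",np.round(o["wrist_force"],1),"T",np.round(o["ft_torque"],2),"w%.4f g%.0f"%(o["gripper_width"],o["grip_force"]));return o
def yaw_now():
    M=R.from_quat(get_obs()["orientation"]).as_matrix();return np.degrees(np.arctan2(M[1,0],M[0,0]))
def turn(deg,step=15):
    n=max(1,int(np.ceil(abs(deg)/step)))
    for i in range(n):
        j=np.array(get_obs()["joint_pos"],float) if i==0 else j
        j[5]-=np.radians(deg)/n; bot.goto_joints(j)
def grab_bar(yaw,zc):
    "zc: bar centre height"
    hand.move_gripper(.045)
    bot.reach([*A,zc+.07],down(np.radians(yaw)))
    bot.servo_line([*A,zc],velocity=.12)
    hand.move_gripper(.0,90)
def lower_test(z0,z1):
    bot.servo_line([*A,z1],velocity=.02);return st("lowered")
E
python3 - <<'E'
from h import *
grab_bar(59.1,.116);st("grip")
bot.servo_line([*A,.1205],velocity=.03);st("lift")
turn(20);st("20");print(yaw_now())
turn(142.8-yaw_now());st("end");print(yaw_now())
E
```

```text
grip t12.8 p [ 0.4194 -0.0282  0.117 ] F [-2.3  1.8  7.1] T [0.15 0.4  0.01] w0.0208 g88
lift t13.1 p [ 0.4192 -0.0282  0.1207] F [ 3.2  0.3 -8.2] T [ 0.05 -0.56  0.  ] w0.0202 g89
20 t13.7 p [ 0.4198 -0.0284  0.1208] F [ 4.9 -1.9 -9.2] T [-0.35 -0.85  0.06] w0.0206 g89
78.9037415495924
end t15.3 p [ 0.4217 -0.0279  0.1213] F [ 8.   5.  -9.9] T [ 0.82 -1.52  0.13] w0.0205 g89
142.38298167399884
```

```bash
python3 - <<'E'
from h import *
for xy in ((.423,-.0265),(.424,-.0255)):
    bot.reach([*xy,.1205],down(np.radians(142.8)));st(str(xy))
print(yaw_now())
bot.servo_line([*xy,.104],velocity=.03);st("low");
c=shot("top","t2");np.savez("t2.npz",**c)
x=cv2.resize(c["frame"][170:310,290:450],None,fx=4,fy=4,interpolation=cv2.INTER_CUBIC);cv2.imwrite("pics/t2c.png",x[:,:,::-1])
E
```

```text
(0.423, -0.0265) t15.5 p [ 0.422  -0.0273  0.1201] F [ 1.2 -9.1 -8.7] T [-1.66 -0.23  0.06] w0.0205 g89
(0.424, -0.0255) t15.8 p [ 0.4222 -0.0271  0.1199] F [ -0.9 -16.   -9. ] T [-2.77  0.21  0.19] w0.0203 g89
142.52178702450558
low t16.5 p [ 0.4225 -0.0271  0.1055] F [-11.2 -15.8  31.4] T [-2.68  2.1   0.1 ] w0.0203 g95
```

View pics/t2c.png

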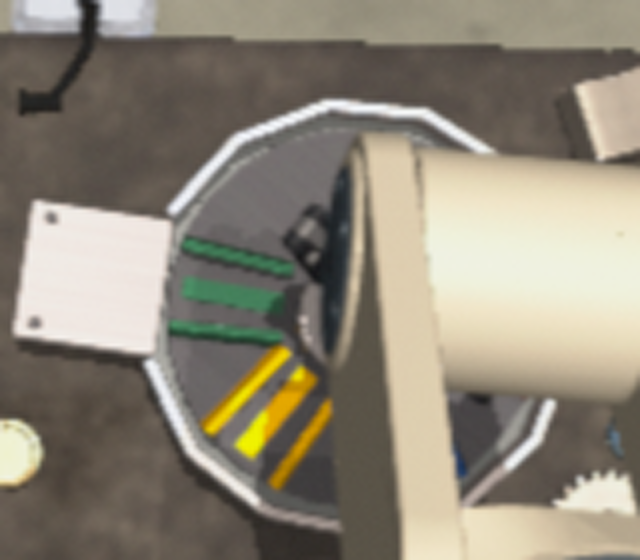

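The green slot (235,295) lines up with the ledge, and the ring has dropped 11.5 mm, so it's locked. In the arm frame the axis is about (0.4222,-0.0277). Now I'll release and pick green.

```bash
sed -i 's/^A=np.array.*/A=np.array([.4222,-.0277]); GATE=82.8/' h.py; cat >> h.py <<'E'
def pick(col,p,nose,z=.044):
    """p: expected xy, nose: yaw deg. look from above, refine, grasp, lift"""
    hand.move_gripper(.05)
    yaw=np.radians(nose+180)
    bot.reach([*p,.22],down(yaw))
    c=shot("wrist",f"pick_{col}");r=pallets(c,(col,)).get(col)
    print(col,[np.round(x,3) for x in r if x is not None] if r else None)
    return c,r
E
python3 - <<'E'
from h import *
hand.move_gripper(.045);st("rel")
bot.servo_line([*A,.2],velocity=.2)
c,r=pick("green",(.411,.281),-98)
st()
E
```

```text
rel t16.9 p [ 0.4239 -0.0253  0.104 ] F [-0.3 -0.5  0.1] T [-0.01 -0.02  0.01] w0.0452 g0
green [array([0.411, 0.282]), array([0.412, 0.288]), np.float64(144.56), np.float64(0.043), np.float64(0.018), np.float64(0.055)]
 t19.3 p [0.4111 0.2804 0.2198] F [ 0.1 -0.4 -0.1] T [ 0.    0.06 -0.04] w0.0499 g0
```

View pics/pick_green.png

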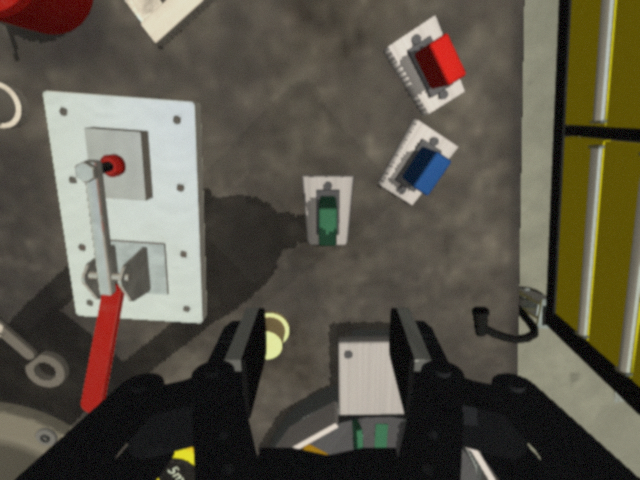

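The picture shows green at (328,210) with its nose down toward the ledge. Red's nose end is at (445,102) and blue's at (397,195). All three yaws (-98, -66, -127) are confirmed. Grasping green.

```bash
cat >> h.py <<'E'
def P(r,z,lat=0):
    g=np.radians(GATE);u=np.array([np.cos(g),np.sin(g)]);n=np.array([u[1],-u[0]])
    return [*(A+r*u+lat*n),z]
def grasp(p,nose,z=.042):
    bot.reach([*p,.12],down(np.radians(nose+180)))
    bot.servo_line([*p,z],velocity=.12)
    hand.move_gripper(0,60);st("grasp")
    bot.servo_line([*p,.13],velocity=.15);st("lifted")
def ledge(z=.042):
    q=down(np.radians(GATE))
    bot.reach(P(.165,.16),q);bot.reach(P(.152,.105),q);st("above")
    zz=z+.042
    bot.servo_line(P(.152,zz),velocity=.05);o=st("near")
    while o["wrist_force"][2]<3 and zz>z+.034:
        zz-=.001;bot.servo_line(P(.152,zz),velocity=.02);o=get_obs()
    st("down z=%.3f"%zz);return zz
E
python3 - <<'E'
from h import *
grasp((.411,.2815),-98)
print(ledge())
E
```

```text
grasp t21.0 p [0.4113 0.2818 0.0427] F [-1.   0.3  6.5] T [-0.02  0.16 -0.06] w0.0135 g59
lifted t21.8 p [0.4105 0.2811 0.1294] F [-0.5 -0.1 -3.6] T [-0.01 -0.01  0.01] w0.0136 g58
above t22.8 p [0.4398 0.1235 0.104 ] F [-0.1  0.5 -2.9] T [ 0.   -0.07  0.06] w0.0133 g59
near t23.3 p [0.4412 0.1231 0.084 ] F [-0.   0.5 -1.9] T [0.01 0.03 0.06] w0.0130 g59
down z=0.082 t23.8 p [0.4415 0.1231 0.0827] F [-3.3 -1.8  7.9] T [-0.13  0.43 -0.07] w0.0131 g60
0.082
```

```bash
cat >> h.py <<'E'
def slide(z,r0=.152,r1=.066,step=.004,Fmax=8,lat=0.):
    g=np.radians(GATE);u=np.array([np.cos(g),np.sin(g)]);n=np.array([u[1],-u[0]])
    r=r0
    while r>r1:
        r-=step;bot.servo_line(P(r,z,lat),velocity=.05);o=get_obs();F=np.array(o["wrist_force"])
        fa=F[:2]@u;fl=F[:2]@n
        d=np.array(o["position"][:2])-A
        print("r cmd %.3f act %.4f lat %.4f fa %.1f fl %.1f fz %.1f z %.4f"%(r,d@u,d@n,fa,fl,F[2],o["position"][2]))
        if abs(fl)>3: lat+=np.sign(fl)*.0005
        if F[2]>12: z+=.0005
        if fa>Fmax: break
    return r,z,lat
E
python3 - <<'E'
from h import *
print(slide(.0825))
E
```

```text
r cmd 0.148 act 0.1476 lat 0.0000 fa -4.5 fl -1.3 fz 4.5 z 0.0827
r cmd 0.144 act 0.1439 lat 0.0004 fa -2.5 fl 0.2 fz 4.0 z 0.0827
r cmd 0.140 act 0.1400 lat 0.0006 fa 0.0 fl 1.3 fz 4.7 z 0.0827
r cmd 0.136 act 0.1359 lat 0.0005 fa 1.1 fl 2.2 fz 4.5 z 0.0827
r cmd 0.132 act 0.1320 lat 0.0004 fa 2.0 fl 2.4 fz 6.3 z 0.0827
r cmd 0.128 act 0.1280 lat 0.0004 fa 1.4 fl 2.1 fz 5.7 z 0.0827
r cmd 0.124 act 0.1240 lat 0.0004 fa 2.3 fl 1.1 fz 5.6 z 0.0827
r cmd 0.120 act 0.1199 lat 0.0003 fa 1.9 fl 0.8 fz 6.0 z 0.0827
r cmd 0.116 act 0.1160 lat 0.0003 fa 2.2 fl 1.8 fz 6.8 z 0.0827
r cmd 0.112 act 0.1120 lat 0.0003 fa 2.8 fl 0.9 fz 7.5 z 0.0827
r cmd 0.108 act 0.1080 lat 0.0002 fa 2.3 fl 0.7 fz 7.1 z 0.0827
r cmd 0.104 act 0.1040 lat 0.0002 fa 1.9 fl 1.4 fz 6.9 z 0.0827
r cmd 0.100 act 0.1000 lat 0.0002 fa 3.3 fl 0.9 fz 6.8 z 0.0827
r cmd 0.096 act 0.0960 lat 0.0002 fa 1.7 fl 0.4 fz 6.5 z 0.0827
r cmd 0.092 act 0.0920 lat 0.0002 fa 2.3 fl 0.3 fz 6.6 z 0.0827
r cmd 0.088 act 0.0880 lat 0.0002 fa 2.5 fl 0.3 fz 7.0 z 0.0827
r cmd 0.084 act 0.0842 lat 0.0001 fa 3.6 fl 1.0 fz 6.9 z 0.0827
r cmd 0.080 act 0.0804 lat 0.0001 fa 6.5 fl -0.7 fz 6.6 z 0.0827
r cmd 0.076 act 0.0773 lat -0.0001 fa 15.9 fl -1.9 fz 9.8 z 0.0828
(0.07599999999999993, 0.0825, 0.0)
```

```bash
cat >> h.py <<'E'
def push(rg,z,F=17,lat=0):
    g=np.radians(GATE);u=np.array([np.cos(g),np.sin(g)])
    hand.move_gripper(.035)
    bot.servo_line(P(rg,z+.075,lat),velocity=.25)
    bot.servo_line(P(rg+.045,z+.06,lat),velocity=.25);hand.move_gripper(0)
    bot.servo_line(P(rg+.045,z,lat),velocity=.15);b=np.array(get_obs()["wrist_force"])
    r=rg+.033
    while r>rg+.008:
        bot.servo_line(P(r,z,lat),velocity=.03);o=get_obs();fa=(np.array(o["wrist_force"])-b)[:2]@u
        if fa>F: break
        r-=.001 if fa>.5 or r<rg+.028 else .002
    d=(np.array(o["position"][:2])-A)@u;st("push cmd %.4f act %.4f => fa %.1f"%(r,d,fa))
    bot.servo_line(P(rg+.05,z,lat),velocity=.1)
    bot.servo_line(P(rg+.06,z+.12,lat),velocity=.25)
E
python3 - <<'E'
from h import *
push(.077,.0835)
c=shot("top","t3");np.savez("t3.npz",**c)
c2=shot("wrist","t3w")
x=cv2.resize(c["frame"][170:310,180:450],(800,415),interpolation=cv2.INTER_CUBIC);cv2.imwrite("pics/t3c.png",x[:,:,::-1])
E
```

```text
push cmd 0.0970 act 0.0989 => fa 19.3 t33.8 p [0.4355 0.0703 0.0839] F [ 1.  19.9  0.7] T [ 3.12 -0.14 -0.12] w-0.0002 g10
```

View pics/t3c.png

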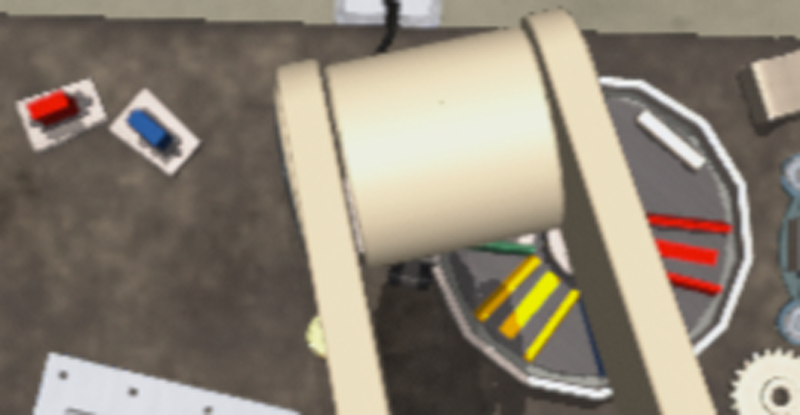

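The head is mostly hidden by the arm, but green pushed to about 73 mm at 19 N, so it's wedged. Next I'll turn the dial to blue (bar at 22.8°).

```bash
cat >> h.py <<'E'
def index(y0,y1,zc=.105,lift=.0165):
    "grip bar at yaw y0 (locked), lift, turn to y1, lower, release"
    grab_bar(y0,zc);z0=st("grip")["position"][2]
    bot.servo_line([*A,zc+lift],velocity=.04);st("lift")
    n=int(np.ceil(abs(y1-y0)/15))
    for y in np.linspace(y0,y1,n+1)[1:]: bot.reach([*A,zc+lift],down(np.radians(y)))
    st("turned");print(yaw_now())
    bot.servo_line([*A,zc+.001],velocity=.04);st("lowered")
E
python3 - <<'E'
from h import *
index(142.8,22.8)
E
```

```text
grip t37.8 p [ 0.4227 -0.028   0.1062] F [-2.5 -2.2 11.6] T [-0.39  0.64  0.06] w0.0206 g88
lift t38.3 p [ 0.4225 -0.0279  0.1217] F [ 3.3 -4.5 -9.2] T [-0.84 -0.52  0.01] w0.0203 g89
turned t41.3 p [ 0.4181 -0.0274  0.1201] F [-6.8 -2.5 -9.1] T [-0.45  1.09 -0.14] w0.0201 g89
22.749367261655173
lowered t41.9 p [ 0.4184 -0.0275  0.1061] F [-14.7  -3.2  20.1] T [-0.41  2.44  0.01] w0.0203 g93
```

```bash
cat >> h.py <<'E'
B=np.array([.4203,-.0266])
def grab_bar(yaw,zc):
    hand.move_gripper(.045)
    bot.reach([*B,zc+.07],down(np.radians(yaw)))
    bot.servo_line([*B,zc],velocity=.12)
    hand.move_gripper(.0,90)
def index(y0,y1,zc=.105,lift=.0165):
    grab_bar(y0,zc);st("grip")
    bot.servo_line([*B,zc+lift],velocity=.04);st("lift")
    n=int(np.ceil(abs(y1-y0)/15))
    for y in np.linspace(y0,y1,n+1)[1:]: bot.reach([*B,zc+lift],down(np.radians(y)))
    st("turned");print(yaw_now())
    bot.servo_line([*B,zc+.001],velocity=.04);st("lowered")
E
python3 - <<'E'
from h import *
hand.move_gripper(.045);st("rel")
bot.servo_line([*get_obs()["position"][:2],.2],velocity=.2)
hand.move_gripper(.05)
bot.reach([.45,.25,.30],down(np.radians(83)))
c=shot("wrist","s4");np.savez("s4.npz",**c)
for k,v in pallets(c).items(): print(k,[np.round(x,3) if x is not None else None for x in v])
E
```

```text
rel t42.2 p [ 0.4227 -0.0276  0.1062] F [-0.6 -0.5 -0.6] T [0.01 0.04 0.02] w0.0452 g0
red [array([0.505, 0.385]), array([0.506, 0.384]), np.float64(-63.09), np.float64(0.059), np.float64(0.031), np.float64(0.041)]
blue [array([0.491, 0.311]), array([0.491, 0.311]), np.float64(-131.493), np.float64(0.06), np.float64(0.032), np.float64(0.041)]
```

View pics/s4.png

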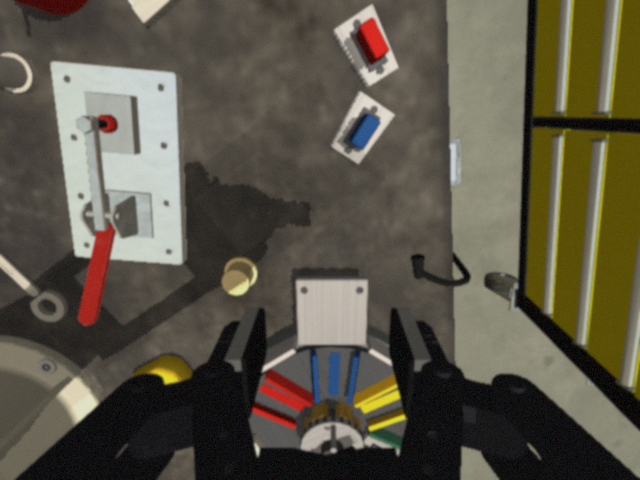

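Blue has been knocked to (0.491,0.311), nose about -130°, pixel (364,130). The blue slot (333,375) lines up with the ledge. Loading blue now.

```bash
cat >> h.py <<'E'
def load(p,nose):
    hand.move_gripper(.045)
    grasp(p,nose);z=ledge()
    r,z,lat=slide(z+.0005,step=.006)
    g=np.radians(GATE);ra=(np.array(get_obs()["position"][:2])-A)@[np.cos(g),np.sin(g)]
    if ra<.085: push(ra,z+.001)
    else: print("STOP: short",ra)
    return ra
E
python3 - <<'E'
from h import *
print(load((.491,.311),-130))
E
```

```text
grasp t46.5 p [0.4915 0.3113 0.0429] F [-1.1 -0.8  5.5] T [-0.03  0.12  0.02] w0.0129 g59
lifted t47.2 p [0.4904 0.3106 0.1293] F [ 0.3 -0.1 -2.8] T [-0.   -0.01 -0.04] w0.0130 g58
above t48.4 p [0.4406 0.1236 0.1041] F [ 0.3 -0.6 -2.3] T [ 0.01  0.05 -0.03] w0.0134 g58
near t48.9 p [0.4412 0.1231 0.084 ] F [ 0.5  0.3 -2.7] T [-0.02  0.01  0.03] w0.0133 g58
down z=0.082 t49.4 p [0.4415 0.1231 0.0828] F [-2.5 -1.6  9.5] T [-0.07  0.63  0.04] w0.0133 g60
r cmd 0.146 act 0.1455 lat 0.0002 fa -4.3 fl -0.6 fz 7.8 z 0.0828
r cmd 0.140 act 0.1399 lat 0.0006 fa -1.6 fl 0.7 fz 7.3 z 0.0828
r cmd 0.134 act 0.1339 lat 0.0007 fa 1.7 fl 1.1 fz 4.4 z 0.0828
r cmd 0.128 act 0.1278 lat 0.0007 fa 1.9 fl 0.7 fz 5.7 z 0.0828
r cmd 0.122 act 0.1217 lat 0.0006 fa 0.5 fl 1.6 fz 6.4 z 0.0828
r cmd 0.116 act 0.1157 lat 0.0006 fa 0.4 fl 0.7 fz 6.6 z 0.0828
r cmd 0.110 act 0.1097 lat 0.0006 fa -0.3 fl 0.9 fz 6.4 z 0.0828
r cmd 0.104 act 0.1037 lat 0.0006 fa 0.6 fl 1.0 fz 6.4 z 0.0828
r cmd 0.098 act 0.0977 lat 0.0005 fa 1.3 fl 0.7 fz 7.1 z 0.0828
r cmd 0.092 act 0.0917 lat 0.0005 fa 0.2 fl 1.4 fz 6.4 z 0.0828
r cmd 0.086 act 0.0858 lat 0.0003 fa 3.0 fl -0.1 fz 6.7 z 0.0828
r cmd 0.080 act 0.0805 lat 0.0002 fa 9.2 fl -1.0 fz 7.6 z 0.0828
push cmd 0.0965 act 0.0987 => fa 22.1 t59.0 p [0.4352 0.0701 0.0838] F [ 1.1 21.8  1.8] T [ 3.44 -0.13 -0.12] w0.0000 g11
0.08054985671072039
```

```bash
python3 - <<'E'
from h import *
index(202.8,142.8)
hand.move_gripper(.045);st("rel")
bot.servo_line([*B,.2],velocity=.2)
bot.reach([.45,.28,.30],down(np.radians(83)))
c=shot("wrist","s5");np.savez("s5.npz",**c)
for k,v in pallets(c,("red",)).items(): print(k,[np.round(x,3) if x is not None else None for x in v])
E
```

```text
grip t63.8 p [ 0.4208 -0.0264  0.1062] F [-2.9  4.1 11.4] T [ 0.56  0.51 -0.04] w0.0204 g88
lift t64.4 p [ 0.4207 -0.0264  0.1218] F [  3.1   5.  -10.3] T [ 0.85 -0.63 -0.03] w0.0203 g89
turned t65.8 p [ 0.4206 -0.0267  0.1216] F [ 4.   0.9 -9.4] T [ 0.27 -0.87 -0.03] w0.0201 g89
143.29882201525862
lowered t66.4 p [ 0.4207 -0.0267  0.1063] F [0.7 0.8 6. ] T [ 0.24 -0.18  0.  ] w0.0204 g91
rel t66.7 p [ 0.4198 -0.0266  0.1058] F [-0.6 -0.5  0.2] T [-0.    0.03  0.01] w0.0448 g0
red [array([0.505, 0.385]), array([0.506, 0.384]), np.float64(-66.868), np.float64(0.06), np.float64(0.034), np.float64(0.041)]
```

View pics/s5.png

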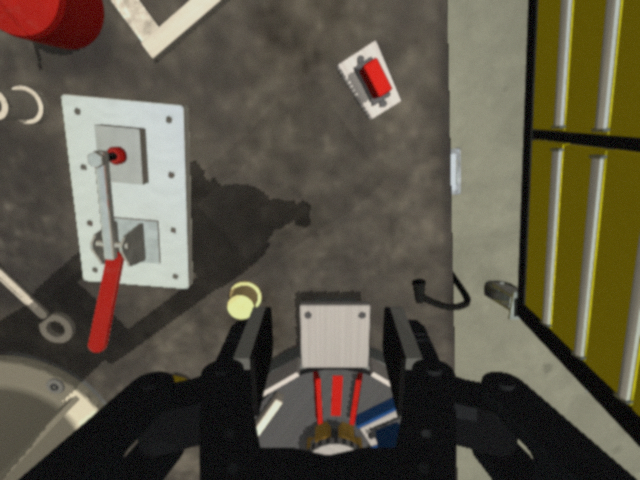

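The red slot (336,395) is at the gate, with the red pallet at (370,80), nose about -65.5°. Loading red.

```bash
python3 - <<'E'
from h import *
print(load((.505,.3845),-65.5))
E
```

```text
grasp t71.1 p [0.5055 0.3849 0.043 ] F [-0.7 -0.4  6.8] T [-0.13  0.16 -0.01] w0.0132 g60
lifted t71.9 p [0.5044 0.384  0.1291] F [-0.6  0.5 -3.2] T [ 0.02  0.01 -0.01] w0.0135 g59
above t73.2 p [0.4408 0.1238 0.1043] F [-0.2  0.1 -3.3] T [-0.    0.04  0.03] w0.0131 g59
near t73.8 p [0.4412 0.1231 0.084 ] F [-0.5 -0.7 -3.9] T [-0.03  0.03  0.  ] w0.0133 g59
down z=0.082 t74.3 p [0.4415 0.1231 0.0829] F [-4.2 -0.9 11.6] T [-0.19  0.68 -0.01] w0.0134 g61
r cmd 0.146 act 0.1455 lat 0.0002 fa -5.5 fl -0.9 fz 7.5 z 0.0829
r cmd 0.140 act 0.1398 lat 0.0007 fa -1.9 fl 0.8 fz 6.5 z 0.0829
r cmd 0.134 act 0.1340 lat 0.0009 fa -0.1 fl 0.6 fz 6.1 z 0.0829
r cmd 0.128 act 0.1280 lat 0.0009 fa -0.3 fl 1.3 fz 6.1 z 0.0829
r cmd 0.122 act 0.1220 lat 0.0009 fa 0.4 fl 1.7 fz 6.0 z 0.0829
r cmd 0.116 act 0.1160 lat 0.0009 fa 0.8 fl 1.4 fz 6.1 z 0.0829
r cmd 0.110 act 0.1100 lat 0.0008 fa 0.9 fl 1.3 fz 6.2 z 0.0829
r cmd 0.104 act 0.1040 lat 0.0008 fa 1.0 fl 1.1 fz 5.6 z 0.0829
r cmd 0.098 act 0.0980 lat 0.0008 fa 1.1 fl 1.4 fz 6.3 z 0.0829
r cmd 0.092 act 0.0920 lat 0.0008 fa 0.6 fl 1.3 fz 6.5 z 0.0829
r cmd 0.086 act 0.0862 lat 0.0007 fa 2.3 fl -0.1 fz 5.7 z 0.0829
r cmd 0.080 act 0.0808 lat 0.0006 fa 8.4 fl -1.5 fz 8.0 z 0.0830
push cmd 0.0968 act 0.0989 => fa 21.8 t83.7 p [0.4354 0.0704 0.0839] F [ 0.  22.7  1.9] T [ 3.53 -0.04 -0.08] w-0.0002 g11
0.08081582993768198
```

```bash
python3 - <<'E'
from h import *
index(142.8,82.8)
hand.move_gripper(.045);st("rel")
bot.servo_line([*B,.25],velocity=.2)
bot.reach([.30,.30,.35],down(np.radians(83)))
c=shot("top","end");print([ (np.round(cv2.minAreaRect(b)[0])) for b in blobs(mask(c["frame"],"yellow"),30)])
cw=shot("side","ends")
x=cv2.resize(c["frame"][150:320,280:450],(400,400),interpolation=cv2.INTER_CUBIC)
y=cv2.resize(c["frame"],(400,300));y=np.vstack([y,np.zeros((100,400,3),np.uint8)])
z=cv2.resize(cw["frame"][130:290,240:440],(400,320));z=np.vstack([z,np.zeros((80,400,3),np.uint8)])
cv2.imwrite("pics/endc.png",np.vstack([np.hstack([x,z])[:400],cv2.resize(np.hstack([y[:300],y[:300]*0]),(800,200))*0])[:400,:,::-1])
E
```

```text
grip t87.6 p [ 0.4208 -0.0267  0.1062] F [-3.4  0.3 10.4] T [-0.1   0.48  0.03] w0.0205 g88
lift t88.2 p [ 0.4207 -0.0267  0.1217] F [ 4.2 -1.7 -8.8] T [-0.39 -0.81  0.05] w0.0201 g89
turned t89.8 p [ 0.4202 -0.0268  0.1212] F [ 4.  -4.9 -8.9] T [-0.73 -0.62 -0.15] w0.0200 g89
82.82882396016802
lowered t90.3 p [ 0.4204 -0.0268  0.1062] F [-2.8 -5.7  8.6] T [-0.8   0.3   0.01] w0.0200 g91
rel t90.7 p [ 0.4201 -0.0264  0.1058] F [0.7 0.9 0.5] T [-0.02  0.03  0.01] w0.0450 g0
[array([182.,  64.]), array([367.,  70.]), array([71., 59.]), array([350., 337.]), array([442., 400.]), array([409., 255.]), array([412., 245.]), array([409., 264.])]
```

View pics/endc.png

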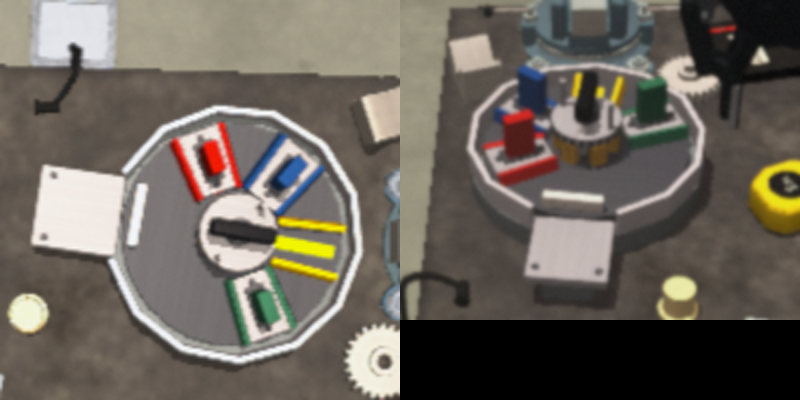

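View pics/end.png

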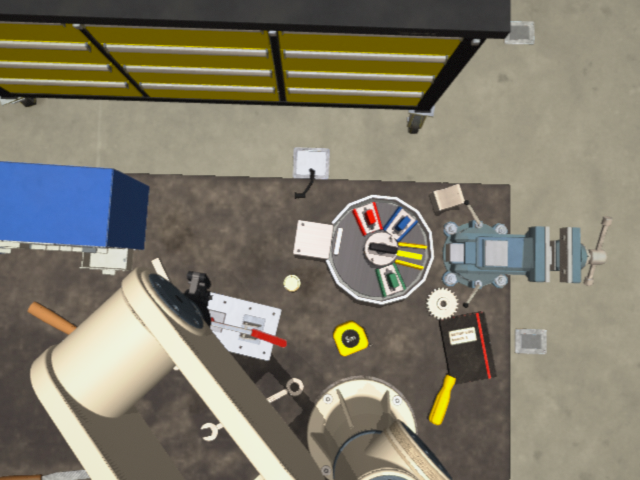

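All three pallets sit in their own slots (red 210,160; blue 292,172; green 263,307). The white blank is at the gate (137,215) and there's no yellow pallet. Handing in.

```bash
python3 -c "
from h import *
st();print(hand_in())"
```

```text
t93.0 p [0.3005 0.2992 0.3495] F [-0.  -0.5 -0.4] T [-0.02  0.01  0.03] w0.0451 g0
the job is handed in; nothing more can be done
None
```

The red, blue and green pallets are wedged in their own slots (no yellow pallet was on the bench), the dial is parked with the white blank at the gate and the ring dropped and locked, and the job was handed in at about 93 s; the hand-in gave no score.

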